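# Hang the field radio's lift-off cover on its pintle pins

## Task

Lift the field radio's loose front cover out of the wooden stand and, holding it open, standing straight out from the radio's face, lower its two knuckles gently onto the two pintle pins of the hinge bracket until both are fully home; the bracket is never quite where it was last time, so feel for the pins and do not force it. Then swing the cover gently shut against the rubber bumpers, let go of it, and leave the other things on the cart where they are.

Things in the scene. Friction and masses are not known exactly. Their poses are not given: they have to be found in the camera images.
- radio: Olive-drab field radio fixed to the cart, 160 (x) x 240 (y) x 168 mm high, handle on top up to 200 mm; origin: centre of its underside, on the cart top. Its x points from face to back (the face is the plane x = -80 mm), z up. On the face at +y is a rigid steel hinge bracket with two upright pintle pins on one axis. The cover must not press or strike radio or pins with over 40 N: gently.
- radio_slot (a point): The -y end of the slot that the hinge bracket is screwed in, at the pins' distance from the face, on the cart top: (-110, 66, 0) mm in the radio's frame, same axes. The pin axis stands somewhere from 6 to 42 mm to the +y side of this point (its x does not vary); how far is NOT in any measurement and must be felt or seen.
- radio_arm_low (a point): The point 40 mm above radio_slot, level with the top of the lower arm; the upper arm's top is 74 mm higher. Each arm is 9 mm thick, 14 wide, reaches back to the face, with a round end of 9 mm radius about its pin. Each pin is 8 mm across and rises 18 mm above its arm, the last 5 mm tapering to 6 mm; pin tips 58 and 132 mm above the cart.
- radio_bumper (a point): Front of the lower of two rigid rubber bumpers on the face, at (-106, -25, 45) mm in the radio's frame; the other is 85 mm higher. The shut cover rests against both, parallel to the face.
- cover_center (a point): Centre of the panel of the loose olive-drab front cover, 0.2 to 0.32 kg. Panel 8 mm thick (its y), 130 mm high (its z, up; 65 mm either way), 136 mm wide (its x, -72 to +64 mm from here). Stands upright in the stand; can be pinched across its thickness anywhere along the top edge. x points to the hinge edge with its two knuckles, whose axis is 78 mm from here.
- cover_low (a point): Centre of the lower end of the lower knuckle's bore, at (78, 0, -47) mm from cover_center; same axes. A knuckle is an upright steel tube, 20 mm outside, 11.6 mm bore, 16 mm tall, open at both ends, its underside 18 mm above the panel's lower edge.
- cover_high (a point): Centre of the lower end of the upper knuckle's bore (same size, same axis), at (78, 0, 27) mm from cover_center; same axes.
- cover: The same cover; origin at mid lower edge, 65 mm below cover_center, same axes. Seated, each knuckle rests on its arm with its pin inside, the lower edge is 22 mm above the cart, and it turns freely on the pins. Standing straight out (open): cover x along radio x. Shut: cover x along radio y (turned +90 degrees about z from open).
- stand: wooden stand fixed to the cart, 90 (x) x 70 (y) x 42 mm high, origin at the centre of its underside; an 11 mm wide groove runs the whole length along its x, floor 6 mm above the cart top, open above and at both ends; at the start the cover stands in it, its x roughly along the stand's x, its knuckles overhanging the +x end. The stand may be on either side of the radio
- antenna_mid (a point): black collapsed whip antenna lying down, 198 mm long along its x, 14 mm high; point at its middle. A bystander, not to be disturbed
- handheld_mid (a point): orange handheld transceiver lying on its back, 125 x 60 x 34 mm, long way along its x, stub antenna 95 mm further at +x; point at its middle. A bystander, not to be disturbed
- stake_mid (a point): galvanized ground stake, a T-section 230 mm long along its x, 20 mm high, lying down; point at its middle. A bystander, not to be disturbed
- wingnut_mid (a point): brass wing nut, 35 mm across the wings, 17 mm high; point at its middle. A bystander, not to be disturbed
- mic_mid (a point): black hand microphone lying down, 90 x 60 x 30 mm; point at its middle. A bystander, not to be disturbed
- meter_mid (a point): yellow multimeter lying down, 130 x 70 x 32 mm; point at its middle. A bystander, not to be disturbed
There are look-alikes about, which are no part of the job. There is more than one size of the cover; the job needs the larger. Several things have the shape of the stand; the one meant has the colours described above.

How it is judged:
On the way, in this order (a step that is already met when the one before it is completed fails the run):
1. the cover is lifted clear of the stand (z of cover_center in the frame of stand above 0.125 m), for 0.1 s.
2. both knuckles are down on their pins with the cover still standing open (at least 45 degrees from shut) (x of cover_low in the frame of radio between -0.117 and -0.103 m and y of cover_low in the frame of radio between 0.065 and 0.115 m and z of cover_low in the frame of radio between 0.036 and 0.043 m and x of cover_high in the frame of radio between -0.117 and -0.103 m and y of cover_high in the frame of radio between 0.065 and 0.115 m and z of cover_high in the frame of radio between 0.11 and 0.117 m and angle between cover_center's own z axis and vertical below 0.07 rad and angle between the x axis of cover_center and the y axis of radio, either way round above 0.785 rad), for 0.2 s.
At the end, for the whole second after the job is handed in: Both knuckles sit fully down on the pins (within 3 mm of resting on the arms), the cover upright within 4 degrees, hanging on the radio, shut over the face and parallel to it within 4.5 degrees, released and at rest (x of cover_low in the frame of radio between -0.117 and -0.103 m and y of cover_low in the frame of radio between 0.065 and 0.115 m and z of cover_low in the frame of radio between 0.036 and 0.043 m and x of cover_high in the frame of radio between -0.117 and -0.103 m and y of cover_high in the frame of radio between 0.065 and 0.115 m and z of cover_high in the frame of radio between 0.11 and 0.117 m and angle between cover_center's own z axis and vertical below 0.07 rad and angle between the x axis of cover_center and the y axis of radio, either way round below 0.08 rad and y of cover_center in the frame of radio below 0.05 m and contact force between cover and radio above 0.5 N and linear speed of cover below 0.02 m/s and angular speed of cover below 0.1 rad/s); the robot touches nothing.
It fails at once if the cover presses or strikes the radio or its pins with more than 40 N (contact force between cover and radio above 40 N).
It fails at once if a bystander is moved by more than 25 mm (distance of any of antenna_mid, handheld_mid, stake_mid, wingnut_mid, mic_mid, meter_mid from where it was at the start of the episode above 0.025 m).
It also fails if it takes over 72 s, if anything falls off the work surface, if the arm or the gripper's body presses on something with over 40 N, if the wrist force passes 120 N, or if a joint passes its speed limit or range.

## Robot

A 7-joint arm with a two-finger parallel gripper is mounted at the origin on the work surface. World frame = base frame: x ahead of the robot, y to its left, z up, the work surface at z = 0. Lengths are in m, angles in rad, forces in N, time in s.
With the tool pointing down it reaches from about 0.35 to 0.9 m from the base axis. Payload 8.1 kg.
Tool frame: the origin (TCP) lies at the centre of the arm's flange, where the gripper is bolted on; the fingertips stand 178 mm ahead of it and the grasp point (between the pads) lies 159 mm ahead of it; z points along the fingers, y is the direction in which the jaws open and shut (so a half turn about z gives the same grasp; the last joint's range is limited). The gripper opens to 92 mm and grips with 3 to 60 N. Pads are 19 mm wide; open, the fingers measure 130 mm over their backs; the gripper's body (75 mm by 190 mm) begins 47 mm behind the grasp point.
Start: joints at [1.029, 0.434, 0.025, 1.573, -0.012, 1.134, -0.075], TCP at [0.266, -0.566, 0.405] pointing down, gripper open.
Joint ranges: [-2.62, 2.62], [-0.44, 2.09], [-1.27, 1.32], [0.08, 2.57], [-1.32, 4.46], [0.12, 2], [-2.74, 2.74]. Speed limits (rad/s): [2.22, 2.22, 3.01, 3.01, 3.14, 3.14, 3.14].

## Interface

Orientations are given as a rotation vector (axis times angle).
In Python, from cell import arm, get_image, camera_model gives the robot as it stands. The module is installed in compiled form; this text tells all that it offers.
- The arm moves only by the shell command python3 -m pendant 'ROWS' [FORCE]. ROWS is JSON, a list that holds one entry, the list of rows, each a list of 7 numbers: the shift along the tool's x, y, z in mm, then the turn, a rotation vector about the tool's x, y, z in rad, then the closure, from -1 (fully open) to 1 (shut). In form: [[[x, y, z, rx, ry, rz, hand], ...]]. A call has 1 to 20 rows; each row is the pose to reach, as a shift and turn from the pose commanded when the call began, along the tool's axes at that moment; what a row does not reach only later rows make up. A row lasts 1/8 s, in which the tool goes at most 62.5 mm and 10.7 degrees, less where a joint would pass 70% of its speed; a pose out of reach is approached as far as the arm can. A call with a gripper value outside its range is refused whole. The fingers move at their own pace and stop on an object; FORCE is the grip in N (left out, the last holds). Time passes only in rows, so rows that repeat a pose let the fingers close. It gives the time, the measured TCP pose, the force and the opening at its end, in the units of the state.
- arm.observe(): the state, without advancing time (a new reading comes with each control period).
- get_image(name): name is "scene" or "side" or "wrist"; returns the picture (420x560x3 uint8, red, green, blue); there is no depth.
- camera_model(name): a dict with "fx", "fy", "cx", "cy" (pixels), "position" and "orientation" of the camera in the world; the wrist camera has in their place "T_tool_cam" (4x4, takes a point from camera to tool coordinates, whose origin is the TCP and whose axes are the flange's). Camera axes: x right, y down, z forward; pixel columns grow to the right and rows downward; lengths in m; the calibration is good to about 2 mm. A picture is of the moment at which its call begins: read the wrist's pose just before it. camera_model takes no time and is no camera call.
- arm.sign_off(): hands the job in, once; it reports no verdict.
The state is a dict: "clock": time; "joints": joint angles; "dq": joint speeds; "joint_efforts": joint torques, N m; "position": TCP position; "ee_rot": TCP orientation; "force": force on the tool from outside, world axes, zero at the start; "ft_torque": the same for the moment, N m; "width": opening from 0.0 (shut) to 1.0 (fully open).
Only numpy, scipy, OpenCV 4.12 (cv2) and the standard library are available. Lean on these libraries where they do the work, as an engineer would, in place of code of your own. Each camera call takes 0.05 s, during which the arm holds its last target.

## Working session

There is one attempt and no reset: what is moved stays moved. The work goes in short steps, Python scripts to look and compute and a shell command to move; the robot and the scene stay as the last step left them, time stands still between calls to the robot, and variables do not carry over. Pictures are saved under pics/ and viewed, and the job is handed in when it is done.

```bash
mkdir -p pics && python3 - <<'E'
from cell import arm,get_image,camera_model
import cv2
s=arm.observe()
print(s)
for n in ["scene","side","wrist"]:
    m=camera_model(n); print(n,m)
    cv2.imwrite(f"pics/{n}0.png",get_image(n)[:,:,::-1])
E
```

```text
{'clock': 0.0, 'joints': array([ 1.02939805,  0.43518375,  0.02498955,  1.57406327, -0.01161298,
        1.13398988, -0.07507889]), 'dq': array([ 1.06032178e-03, -6.17674875e-04, -8.34122945e-04,  8.21956353e-05,
        2.01015384e-04, -7.38060903e-04, -5.76312927e-04]), 'joint_efforts': array([-2.31643471e-04, -6.67853236e+01,  9.84905362e-01, -3.14461327e+01,
       -6.04771357e-02,  4.31068288e-02,  1.53213959e-04]), 'position': array([ 0.26540364, -0.56560295,  0.40398241]), 'ee_rot': array([-3.06491248e+00, -6.83329733e-01,  7.11408820e-04]), 'force': array([ 0.02835752,  0.04058645, -0.72234538]), 'ft_torque': array([0.02419451, 0.00679923, 0.04253907]), 'width': 1.0005868120102634}
scene {'fx': 392.1847982642427, 'fy': 392.1847982642427, 'cx': 276.16249913746196, 'cy': 212.73051141540847, 'position': array([ 0.68756452, -0.71874582,  0.93970197]), 'orientation': array([-2.43576721, -0.43153137,  0.13718689])}
side {'fx': 482.61454487103356, 'fy': 482.61454487103356, 'cx': 270.9297099130513, 'cy': 202.83248243689414, 'position': array([0.14983633, 0.87922771, 0.77488751]), 'orientation': array([-0.41276067,  2.60310412, -1.36308889])}
wrist {'fx': 327.0966284785722, 'fy': 327.0966284785722, 'cx': 279.9338776213934, 'cy': 209.42067590723812, 'T_tool_cam': array([[ 3.17071046e-04, -9.63746597e-01, -2.66819032e-01,
         7.24198305e-02],
       [ 9.99999760e-01,  1.41022888e-04,  6.78964466e-04,
         6.68710926e-04],
       [-6.16722103e-04, -2.66819183e-01,  9.63746410e-01,
         1.99305472e-02],
       [ 0.00000000e+00,  0.00000000e+00,  0.00000000e+00,
         1.00000000e+00]])}
```

View pics/scene0.png

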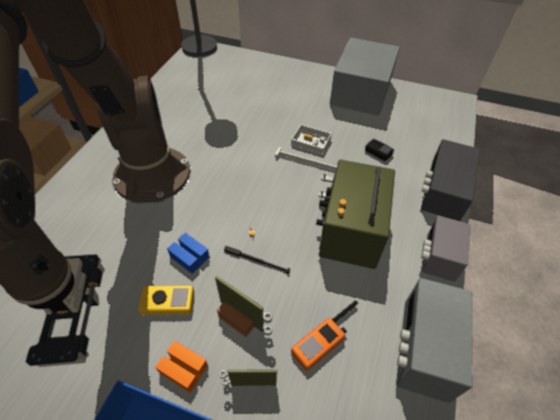

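View pics/side0.png

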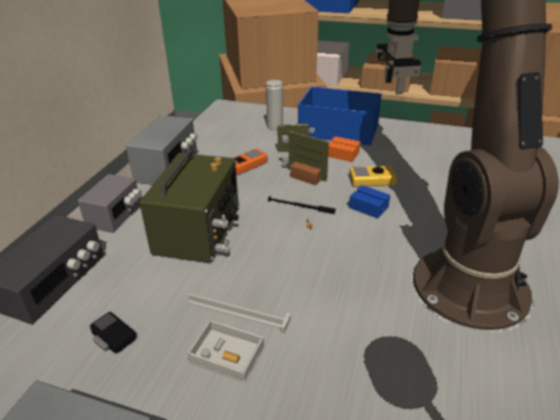

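View pics/wrist0.png

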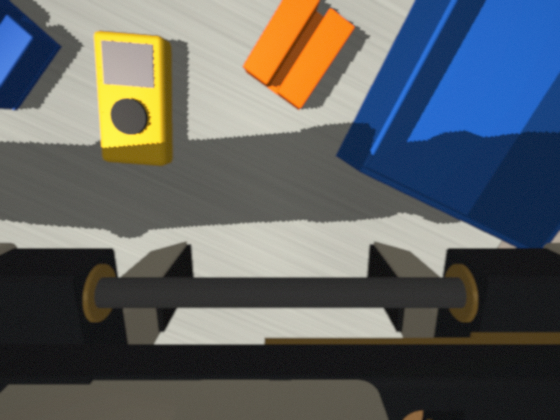

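The scene view shows the large cover around (240,303) in the brown stand at (236,318), and the radio at (358,210). The look-alikes are a smaller cover at (250,378), a blue stand at (188,252) and an orange stand at (182,366). I'll check the choice in a crop.

```bash
cat > h.py <<'E'
import numpy as np,cv2
from scipy.spatial.transform import Rotation as R
from cell import arm,get_image,camera_model
def cam(name,s=None):
    m=camera_model(name)
    K=np.array([[m['fx'],0,m['cx']],[0,m['fy'],m['cy']],[0,0,1]])
    if name=='wrist':
        s=s or arm.observe()
        T=np.eye(4);T[:3,:3]=R.from_rotvec(s['ee_rot']).as_matrix();T[:3,3]=s['position']
        T=T@m['T_tool_cam']
        return K,T[:3,:3],T[:3,3]
    return K,R.from_rotvec(m['orientation']).as_matrix(),np.array(m['position'])
def ray(c,uv):
    K,Rm,p=c
    d=Rm@np.linalg.solve(K,[uv[0],uv[1],1.]);return p,d/np.linalg.norm(d)
def onz(c,uv,z):
    p,d=ray(c,uv);return p+d*(z-p[2])/d[2]
def proj(c,P):
    K,Rm,p=c
    q=(np.atleast_2d(P)-p)@Rm; q=q@K.T; return q[:,:2]/q[:,2:]
def tri(rs):
    A=np.zeros((3,3));b=np.zeros(3)
    for p,d in rs:
        M=np.eye(3)-np.outer(d,d);A+=M;b+=M@p
    x=np.linalg.solve(A,b);return x,[np.linalg.norm((np.eye(3)-np.outer(d,d))@(x-p)) for p,d in rs]
def crop(img,x0,y0,x1,y1,f,name):
    cv2.imwrite(name,cv2.resize(img[y0:y1,x0:x1,::-1],None,fx=f,fy=f,interpolation=cv2.INTER_CUBIC))
E
python3 - <<'E'
from h import *
i=cv2.imread('pics/scene0.png')[:,:,::-1];j=cv2.imread('pics/side0.png')[:,:,::-1]
crop(i,200,260,300,420,4.5/1.25,'pics/c1.png')
crop(i,305,150,405,270,5,'pics/c2.png')
crop(j,140,145,250,265,5,'pics/c3.png')
crop(j,260,110,350,190,7,'pics/c4.png')
E
```

```text
(no output)
```

View pics/c1.png

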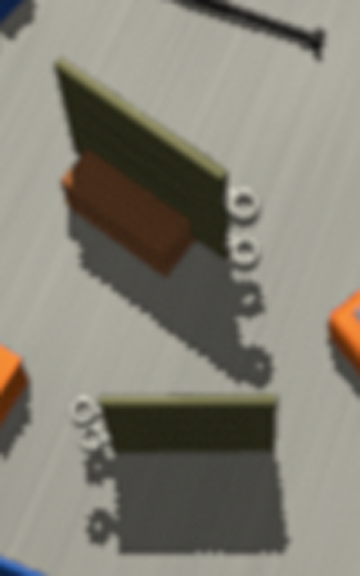

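View pics/c2.png

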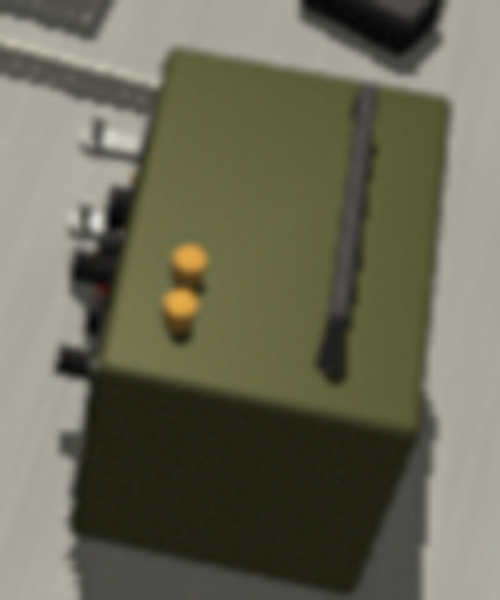

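View pics/c3.png

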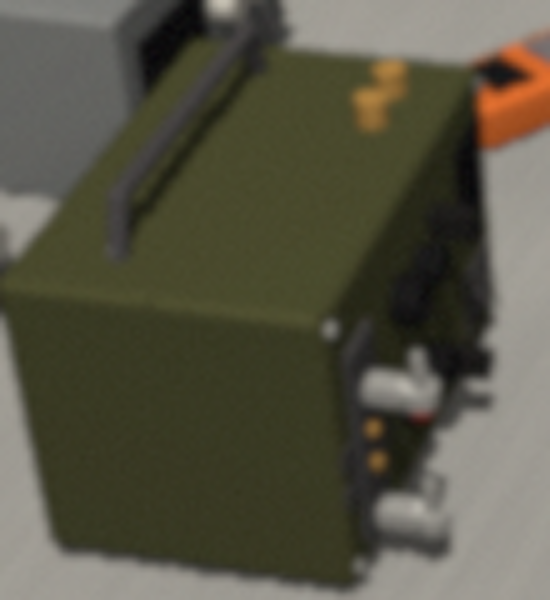

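View pics/c4.png

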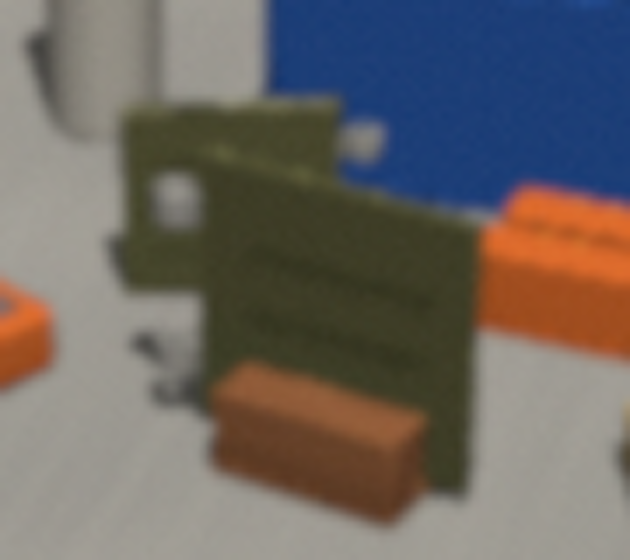

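The close crop confirms it: the large cover stands in the brown stand with its knuckles at the right end, at about (267,317) and (267,330). The small cover at (252,378) has its knuckles at its left end and isn't wanted. Next I measure.

```bash
python3 - <<'E'
from h import *
c=cam('scene');sd=cam('side')
i=cv2.imread('pics/scene0.png');hsv=cv2.cvtColor(i,cv2.COLOR_BGR2HSV)
print('scene top corners z.168')
P=[onz(c,(305+u/5,150+v/5),.168) for u,v in [(175,50),(448,100),(416,432),(99,372)]]
for p in P: print(np.round(p,4))
for a,b in [(0,1),(1,2),(2,3),(3,0)]: print(np.linalg.norm(P[a]-P[b]).round(4), np.degrees(np.arctan2(*(P[b]-P[a])[1::-1])).round(2))
Q=[onz(sd,(140+u/5,145+v/5),.168) for u,v in [(5,285),(332,325),(475,68),(200,38)]]
print('side')
for p in Q: print(np.round(p,4))
for a,b in [(0,1),(1,2),(2,3),(3,0)]: print(np.linalg.norm(Q[a]-Q[b]).round(4), np.degrees(np.arctan2(*(Q[b]-Q[a])[1::-1])).round(2))
# cover top edge scene at z .136
f=3.6
print('cover top')
for z in(.136,):
  for u,v in [(57,62),(226,175)]: print(onz(c,(200+u/f,260+v/f),z).round(4))
  for u,v in [(205,150),(478,225)]: print(onz(sd,(260+u/7,110+v/7),z).round(4))
# knuckle top high : cover_low z=.006+.018+16... upper knuckle top = .006+.065+.027+.016=.114+...
for u,v in [(243,203)]: print('kn', onz(c,(200+u/f,260+v/f),.006+.065+.027+.016+.0).round(4))
for u,v in [(243,250)]: print('knlo', onz(c,(200+u/f,260+v/f),.006+.018+.016+.0).round(4))
# stand top corners z=.042
for u,v in [(65,180),(165,275),(190,225)]:
  print('stand',onz(c,(200+u/f,260+v/f),.042).round(4))
E
```

```text
scene top corners z.168
[0.5899 0.1041 0.168 ]
[0.7415 0.1184 0.168 ]
[ 0.7635 -0.1125  0.168 ]
[ 0.6104 -0.1307  0.168 ]
0.1523 5.41
0.2319 -84.55
0.1542 -173.22
0.2356 94.99
side
[0.731  0.1284 0.168 ]
[0.5755 0.1141 0.168 ]
[ 0.6024 -0.1164  0.168 ]
[ 0.7552 -0.1057  0.168 ]
0.1562 -174.77
0.2321 -83.33
0.1531 4.01
0.2353 95.9
cover top
[ 0.4113 -0.3416  0.136 ]
[ 0.5412 -0.3767  0.136 ]
[ 0.5332 -0.3673  0.136 ]
[ 0.4065 -0.332   0.136 ]
kn [ 0.5537 -0.3809  0.114 ]
knlo [ 0.5532 -0.3813  0.04  ]
stand [ 0.4229 -0.3776  0.042 ]
stand [ 0.5119 -0.4151  0.042 ]
stand [ 0.5144 -0.3781  0.042 ]
```

```bash
python3 -m pendant '[[[40,-30,0,0,0,0.12,-1],[80,-62,0,0,0,0.26,-1],[120,-94,0,0,0,0.4,-1],[160,-125,0,0,0,0.54,-1],[195,-150,0,0,0,0.66,-1],[209,-161,0,0,0,0.70,-1],[209,-161,0,0,0,0.70,-1],[209,-161,0,0,0,0.70,-1]]]' 40; python3 - <<'E'
from h import *
s=arm.observe();print(s['position'],s['ee_rot'],s['clock'],s['force'])
cv2.imwrite('pics/w1.png',get_image('wrist')[:,:,::-1])
E
```

```text
clock: 1.15
position: [0.3857, -0.3322, 0.4047]
ee_rot: [3.114, -0.41, -0.001]
force: [0.4, 0.2, 0.5]
width: 1.001
[ 0.3857187  -0.33223653  0.40466978] [ 3.11429061e+00 -4.09511340e-01 -5.68983027e-04] 1.15 [0.35386203 0.24155114 0.47728798]
```

View pics/w1.png

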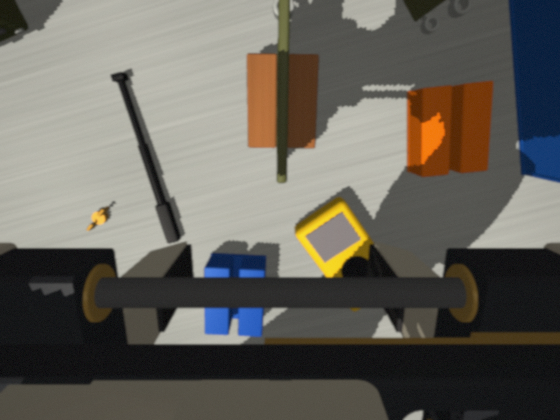

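```bash
python3 - <<'E'
from h import *
i=cv2.imread('pics/w1.png')[:,:,::-1]
crop(i,230,0,340,200,3,'pics/w1c.png')
c=cam('wrist')
for uv in [(281,181),(284,20)]: print(uv,onz(c,uv,.136).round(4))
S=[onz(c,uv,.042) for uv in [(247,55),(318,55),(317,147),(248,147)]]
for p in S: print(p.round(4))
print('c',np.mean(S,0))
E
```

```text
(281, 181) [ 0.411  -0.3404  0.136 ]
(284, 20) [ 0.5176 -0.371   0.136 ]
[ 0.5211 -0.3365  0.042 ]
[ 0.5034 -0.4024  0.042 ]
[ 0.4188 -0.3814  0.042 ]
[ 0.4373 -0.3126  0.042 ]
c [ 0.47014891 -0.35823267  0.042     ]
```

View pics/w1c.png

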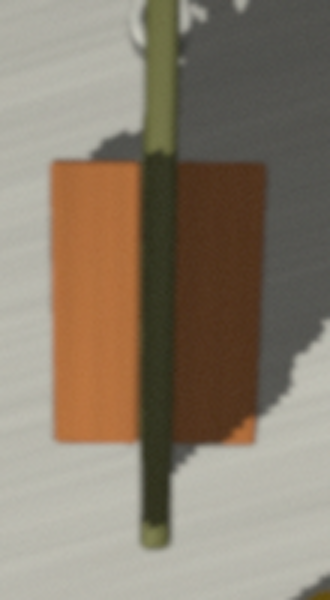

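```bash
python3 -m pendant '[[[50,1,0,0,0,0.01,-1],[99,2,20,0,0,0.01,-1],[99,2,60,0,0,0.01,-1],[99,2,95,0,0,0.01,-1],[99,2,113,0,0,0.01,-1],[99,2,113,0,0,0.01,-1],[99,2,113,0,0,0.01,1],[99,2,113,0,0,0.01,1],[99,2,113,0,0,0.01,1],[99,2,113,0,0,0.01,1],[99,2,113,0,0,0.01,1],[99,2,113,0,0,0.01,1],[99,2,113,0,0,0.01,1]]]' 45; python3 - <<'E'
from h import *
s=arm.observe();print(s['position'],s['ee_rot'],s['clock'],s['force'],s['width'])
cv2.imwrite('pics/w2.png',get_image('wrist')[:,:,::-1])
cv2.imwrite('pics/s2.png',get_image('scene')[:,:,::-1])
E
```

```text
clock: 2.82
position: [0.4815, -0.3588, 0.2917]
ee_rot: [-3.113, 0.425, 0.0]
force: [-0.1, 0.5, -0.9]
width: 0.289
[ 0.48145091 -0.35876616  0.29169519] [-3.11271583e+00  4.24832137e-01  1.31563490e-04] 2.825 [-0.07966245  0.52009345 -0.8750042 ] 0.2891175510663545
```

View pics/w2.png

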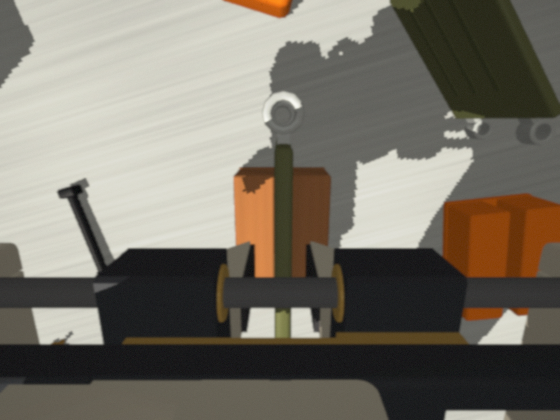

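View pics/s2.png

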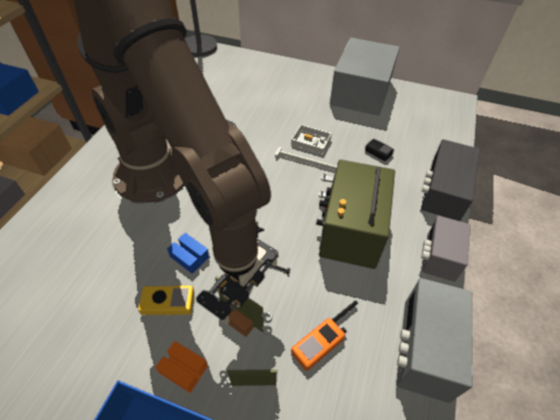

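```bash
python3 -m pendant '[[[0,0,0,0,0,0,1],[0,0,0,0,0,0,1],[0,0,0,0,0,0,1],[0,0,0,0,0,0,1],[0,0,-5,0,0,0,1],[0,0,-20,0,0,0,1],[0,0,-45,0,0,0,1],[0,0,-75,0,0,0,1],[0,0,-95,0,0,0,1],[0,0,-100,0,0,0,1],[0,0,-100,0,0,0,1]]]' 45; python3 - <<'E'
from h import *
s=arm.observe();print(s['position'],s['ee_rot'],s['clock'],s['force'],s['ft_torque'],s['width'])
cv2.imwrite('pics/w3.png',get_image('wrist')[:,:,::-1])
E
```

```text
clock: 4.3
position: [0.4813, -0.3587, 0.3919]
ee_rot: [3.113, -0.425, 0.001]
force: [-0.1, 0.2, -2.6]
width: 0.085
[ 0.48133592 -0.35874116  0.39190033] [ 3.11255432e+00 -4.24856349e-01  5.18438581e-04] 4.3 [-0.05872808  0.20697227 -2.64257379] [ 0.09835975  0.04820057 -0.02133337] 0.08474875434937182
```

View pics/w3.png

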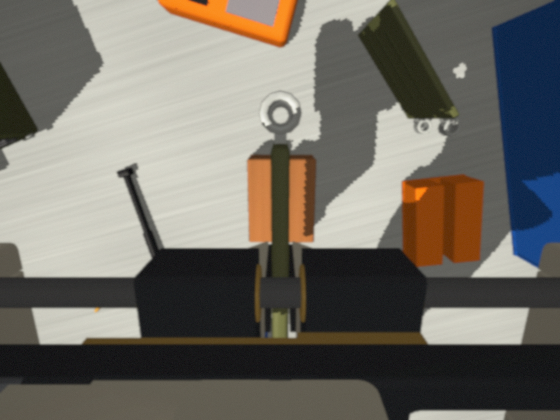

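```bash
python3 -m pendant '[[[-6,-14,0,0,0,-0.01,1],[-20,-45,0,0,0,-0.04,1],[-40,-90,0,0,0,-0.09,1],[-62,-140,0,0,0,-0.14,1],[-84,-190,0,0,0,-0.19,1],[-106,-240,0,0,0,-0.24,1],[-128,-290,0,0,0,-0.29,1],[-148,-335,0,0,0,-0.33,1],[-162,-367,0,0,0,-0.355,1],[-170,-383,0,0,0,-0.367,1],[-172,-388,0,0,0,-0.367,1],[-172,-388,0,0,0,-0.367,1],[-172,-388,0,0,0,-0.367,1]]]' 45; python3 - <<'E'
from h import *
s=arm.observe();print(s['position'],s['ee_rot'],s['clock'],s['force'],s['ft_torque'],s['width'])
cv2.imwrite('pics/w4.png',get_image('wrist')[:,:,::-1])
cv2.imwrite('pics/s4.png',get_image('side')[:,:,::-1])
E
```

```text
clock: 5.98
position: [0.4199, 0.0599, 0.3916]
ee_rot: [3.138, 0.147, -0.0]
force: [-0.1, -0.3, -3.2]
width: 0.079
[0.41992246 0.05992853 0.39157031] [ 3.13770819e+00  1.46859615e-01 -4.17038707e-04] 5.975 [-0.08488003 -0.29767249 -3.15730693] [0.03428387 0.02225498 0.02622761] 0.07931354522765646
```

View pics/w4.png

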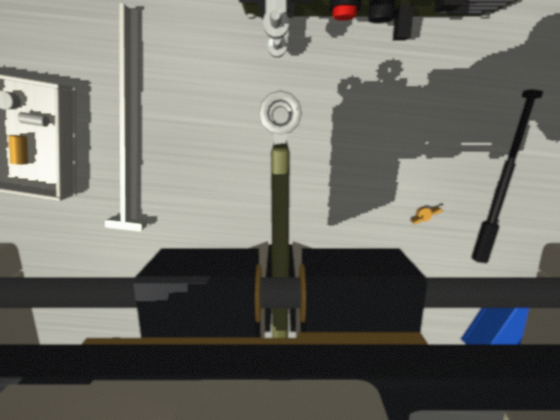

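View pics/s4.png

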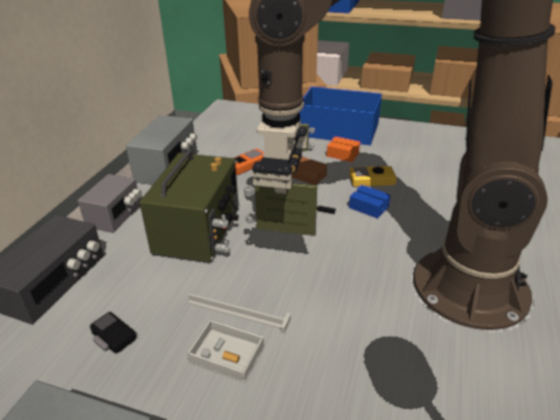

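The wrist view shows the upper knuckle at (280,112). The bracket arms and pins are ahead of it at about (277,20) and (278,45).

```bash
python3 - <<'E'
from h import *
i=cv2.imread('pics/w4.png')[:,:,::-1]
crop(i,235,0,325,135,4.4,'pics/w4c.png')
crop(i,200,0,560,60,2.2,'pics/w4d.png')
E
```

```text
(no output)
```

View pics/w4c.png

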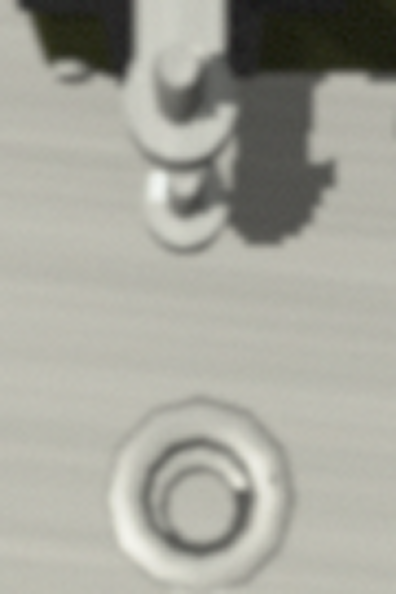

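View pics/w4d.png

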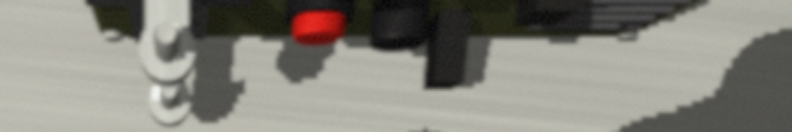

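```bash
cat > m.py <<'E'
from h import *
def rep(s,kn,pins,kz):
    c=cam('wrist',s)
    Rt=R.from_rotvec(s['ee_rot']).as_matrix()
    k=[onz(c,uv,z) for uv,z in kn]
    p=[onz(c,uv,z) for uv,z in pins]
    print('kn',[x.round(4) for x in k]);print('pin',[x.round(4) for x in p])
    for a in k:
        print('kn tool',((Rt.T@(a-s['position']))*1000).round(1))
    for b in p: print('pin tool',((Rt.T@(b-s['position']))*1000).round(1))
E
python3 - <<'E'
from m import *
s=arm.observe()
dz=s['position'][2]-.2917  # lift
print(dz)
f=4.4
rep(s,[((280.9,112.5),.006+.065+.043+dz),((280.7,115.5),.024+dz)],
 [((235+180/f,62/f),.132),((235+190/f,182/f),.058)],0)
# radius checks
c=cam('wrist',s)
print(onz(c,(235+120/f,495/f),.114+dz)-onz(c,(235+287/f,495/f),.114+dz))
print('arm edges low',onz(c,(235+145/f,205/f),.040),onz(c,(235+230/f,205/f),.040))
print('arm edges up',onz(c,(235+124/f,105/f),.114),onz(c,(235+238/f,105/f),.114), onz(c,(235+180/f,162/f),.114))
print('low bottom edge',onz(c,(235+185/f,245/f),.040))
# screws / face bottom edge
a=onz(c,(200+112/2.2,36/2.2),.0);b=onz(c,(200+628/2.2,36/2.2),.0);print(a,b)
E
```

```text
0.09991592134182542
kn [array([0.4951, 0.0663, 0.2139]), array([0.4946, 0.066 , 0.1239])]
pin [array([0.5576, 0.0752, 0.132 ]), array([0.5569, 0.0739, 0.058 ])]
kn tool [ 75.5   0.9 177.7]
kn tool [ 75.    1.1 267.7]
pin tool [138.5  -2.1 259.6]
pin tool [137.7  -1.  333.6]
[-0.00164953  0.01747582  0.        ]
arm edges low [0.55533107 0.08334487 0.04      ] [0.55701282 0.06556125 0.04      ]
arm edges up [0.55552173 0.08419747 0.114     ] [0.55724591 0.06597628 0.114     ] [0.54811751 0.07449568 0.114     ]
low bottom edge [0.54843683 0.07426931 0.04      ]
[0.58915154 0.10491297 0.        ] [ 0.61155817 -0.13183564  0.        ]
```

```bash
python3 -m pendant '[[[0,0,15,0,0,0,1],[0,0,35,0,0,0,1],[0,0,50,0,0,0,1],[0,0,52,0,0,0,1],[6,0,52,0,0,0,1],[20,-1,52,0,0,0,1],[35,-2,52,0,0,0,1],[48,-2,52,0,0,0,1],[56,-2.5,52,0,0,0,1],[61,-2.5,52,0,0,0,1],[62.5,-2.5,52,0,0,0,1],[62.5,-2.5,52,0,0,0,1],[62.5,-2.5,52,0,0,0,1]]]' 45; python3 - <<'E'
from h import *
s=arm.observe();print(s['position'],s['ee_rot'],s['clock'],s['force'],s['ft_torque'],s['width'])
i=get_image('wrist')
cv2.imwrite('pics/w5.png',i[:,:,::-1])
crop(i,230,50,330,170,5,'pics/w5c.png')
E
```

```text
clock: 7.7
position: [0.4814, 0.0695, 0.3397]
ee_rot: [3.138, 0.15, -0.0]
force: [0.7, 0.6, -2.7]
width: 0.082
[0.48140832 0.06954181 0.33974949] [ 3.13787040e+00  1.50372025e-01 -2.42903452e-04] 7.7 [ 0.72379919  0.55689941 -2.67465147] [ 0.03113039  0.05564245 -0.06152285] 0.08174212425696172
```

View pics/w5c.png

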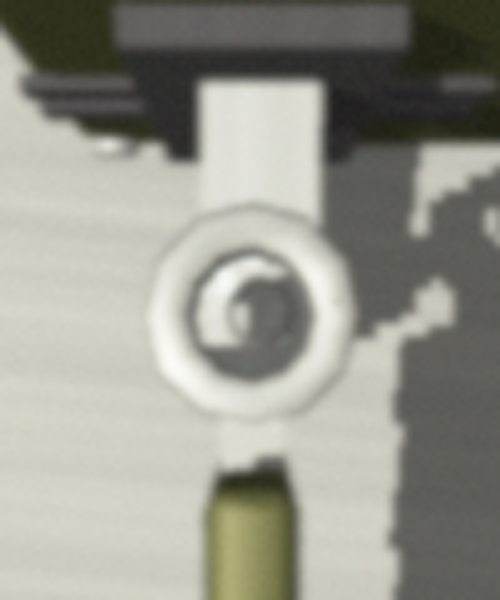

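View pics/w5.png

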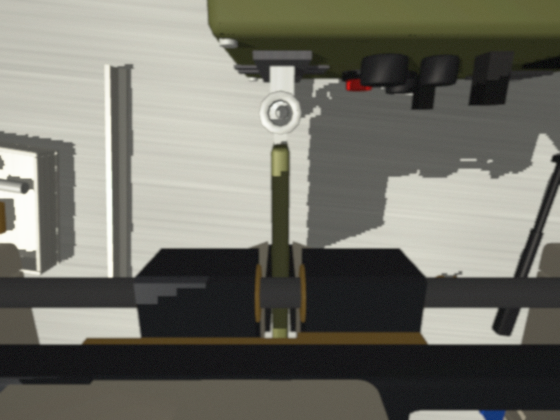

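```bash
python3 - <<'E'
from m import *
s=arm.observe()
dz=s['position'][2]-.2917
f=5.
rep(s,[((230+251/f,50+314/f),.114+dz)],[((230+262/f,50+308/f),.132)],0)
c=cam('wrist',s)
print('arm',onz(c,(230+199/f,50+190/f),.114),onz(c,(230+323/f,50+190/f),.114))
E
```

```text
kn [array([0.5565, 0.0761, 0.1621])]
pin [array([0.5578, 0.075 , 0.132 ])]
kn tool [ 75.3   0.6 177.7]
pin tool [ 76.5   1.9 207.8]
arm [0.57074907 0.08359851 0.114     ] [0.57215904 0.06898221 0.114     ]
```

```bash
python3 -m pendant '[[[1,1.2,2,0,0,0,1],[1,1.2,6,0,0,0,1],[1,1.2,10,0,0,0,1],[1,1.2,12,0,0,0,1],[1,1.2,12,0,0,0,1],[1,1.2,12,0,0,0,1]]]' 45; python3 - <<'E'
from h import *
s=arm.observe();print(s['position'],s['ee_rot'],s['clock'],s['force'],s['ft_torque'],s['width'])
i=get_image('wrist')
cv2.imwrite('pics/w6.png',i[:,:,::-1])
crop(i,230,50,330,170,5,'pics/w6c.png')
E
```

```text
clock: 8.5
position: [0.4829, 0.0685, 0.3278]
ee_rot: [3.138, 0.15, 0.0]
force: [0.4, 0.3, -2.5]
width: 0.081
[0.48286044 0.06849395 0.32777319] [3.13799192e+00 1.50253336e-01 2.07193658e-04] 8.5 [ 0.38758134  0.31687133 -2.48260578] [ 0.00394429  0.0171299  -0.01891567] 0.081143420181537
```

View pics/w6c.png

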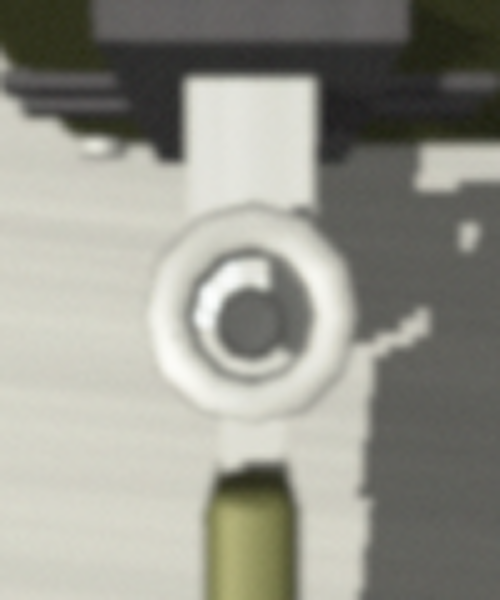

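```bash
python3 - <<'E'
from m import *
s=arm.observe()
dz=s['position'][2]-.2917
f=5.
rep(s,[((230+251/f,50+314/f),.114+dz)],[((230+249/f,50+321/f),.132)],0)
E
```

```text
kn [array([0.5579, 0.0751, 0.1501])]
pin [array([0.5575, 0.0752, 0.132 ])]
kn tool [ 75.3   0.6 177.7]
pin tool [ 75.    0.4 195.8]
```

```bash
python3 -m pendant '[[[-0.3,0,1,0,0,0,1],[-0.3,-0.1,2,0,0,0,1],[-0.3,-0.1,3,0,0,0,1],[-0.3,-0.1,4,0,0,0,1],[-0.3,-0.1,5,0,0,0,1],[-0.3,-0.1,6,0,0,0,1],[-0.3,-0.1,7,0,0,0,1],[-0.3,-0.1,8,0,0,0,1],[-0.3,-0.1,8,0,0,0,1]]]' 45; python3 - <<'E'
from h import *
s=arm.observe();print(s['position'],s['ee_rot'],s['clock'],s['force'],s['ft_torque'],s['width'])
i=get_image('wrist')
crop(i,230,50,330,170,5,'pics/w7c.png')
E
```

```text
clock: 9.68
position: [0.4825, 0.0685, 0.3196]
ee_rot: [3.138, 0.15, -0.0]
force: [-0.9, -0.5, -3.2]
width: 0.082
[0.48246867 0.06853052 0.31963923] [ 3.13792496e+00  1.50259925e-01 -2.79570257e-04] 9.675 [-0.85656101 -0.53913363 -3.20374449] [-0.03447059  0.02624953 -0.01049238] 0.08192146651602412
```

View pics/w7c.png

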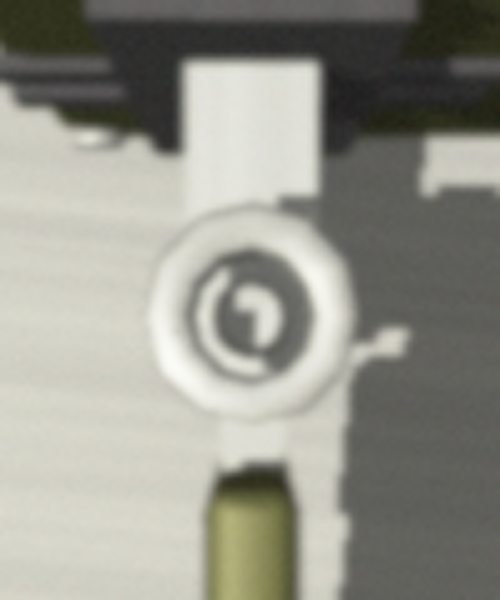

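```bash
python3 -m pendant '[[[0,0,1,0,0,0,1],[0,0,2,0,0,0,1],[0,0,3,0,0,0,1],[0,0,4,0,0,0,1],[0,0,5,0,0,0,1],[0,0,6,0,0,0,1],[0,0,7,0,0,0,1],[0,0,8,0,0,0,1],[0,0,9,0,0,0,1],[0,0,9,0,0,0,1]]]' 45; python3 - <<'E'
from h import *
s=arm.observe();print(s['position'],s['ee_rot'],s['clock'],s['force'],s['ft_torque'],s['width'])
i=get_image('wrist')
crop(i,230,50,330,170,5,'pics/w8c.png')
E
```

```text
clock: 10.98
position: [0.4825, 0.0686, 0.3106]
ee_rot: [3.138, 0.15, -0.0]
force: [0.4, -0.6, -1.8]
width: 0.086
[0.48246294 0.06856701 0.31064996] [ 3.13796706e+00  1.50374745e-01 -2.13637310e-04] 10.975 [ 0.3824291  -0.56869066 -1.81525826] [0.06270095 0.06350558 0.01021736] 0.08567703838249874
```

View pics/w8c.png

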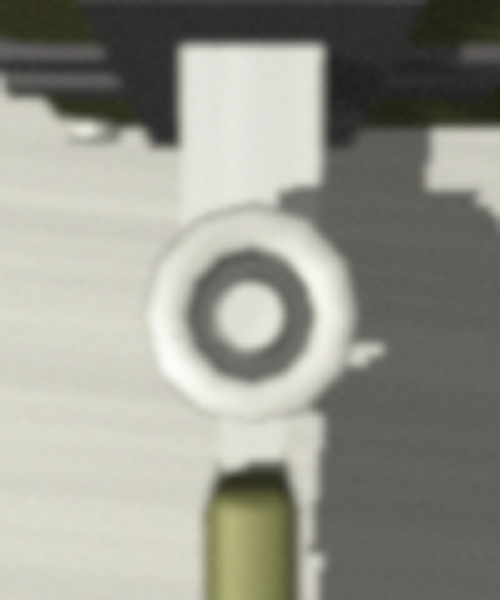

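```bash
python3 -m pendant '[[[0,0,0.5,0,0,0,1],[0,0,1,0,0,0,1],[0,0,1.5,0,0,0,1],[0,0,2,0,0,0,1],[0,0,2,0,0,0,1]]]' 45;  python3 -m pendant '[[[0,0,0.4,0,0,0,1],[0,0,0.4,0,0,0,1]]]' ;python3 -m pendant '[[[0,0,0.4,0,0,0,1],[0,0,0.4,0,0,0,1]]]'
```

```text
clock: 11.65
position: [0.4825, 0.0685, 0.3087]
ee_rot: [3.138, 0.15, -0.0]
force: [0.1, 0.4, -2.7]
width: 0.086
clock: 11.9
position: [0.4825, 0.0686, 0.3083]
ee_rot: [3.138, 0.15, -0.0]
force: [0.8, -1.1, -2.2]
width: 0.085
clock: 12.15
position: [0.4825, 0.0685, 0.3079]
ee_rot: [3.138, 0.15, -0.0]
force: [0.9, -1.2, -1.6]
width: 0.083
```

```bash
python3 -m pendant '[[[0,0,0.3,0,0,0,1],[0,0,0.3,0,0,0,1]]]' ;python3 -m pendant '[[[0,0,0.3,0,0,0,1],[0,0,0.3,0,0,0,1]]]'
```

```text
clock: 12.4
position: [0.4825, 0.0685, 0.3076]
ee_rot: [3.138, 0.15, 0.0]
force: [0.1, 0.4, -2.0]
width: 0.08
clock: 12.65
position: [0.4825, 0.0686, 0.3074]
ee_rot: [3.138, 0.15, 0.0]
force: [-1.5, 0.1, 0.7]
width: 0.086
```

```bash
python3 -m pendant '[[[0,0,0.3,0,0,0,1],[0,0,0.3,0,0,0,1],[0,0,0.3,0,0,0,1]]]'; python3 - <<'E'
from h import *
s=arm.observe();print(s['force'],s['ft_torque'])
crop(get_image('side'),180,160,340,280,5,'pics/s9.png')
E
```

```text
clock: 13.02
position: [0.4824, 0.0686, 0.3072]
ee_rot: [3.138, 0.15, 0.0]
force: [-3.6, -0.8, 6.0]
width: 0.084
[-3.59740287 -0.79787664  5.99855745] [-0.09719926  0.57242569  0.01512115]
```

View pics/s9.png

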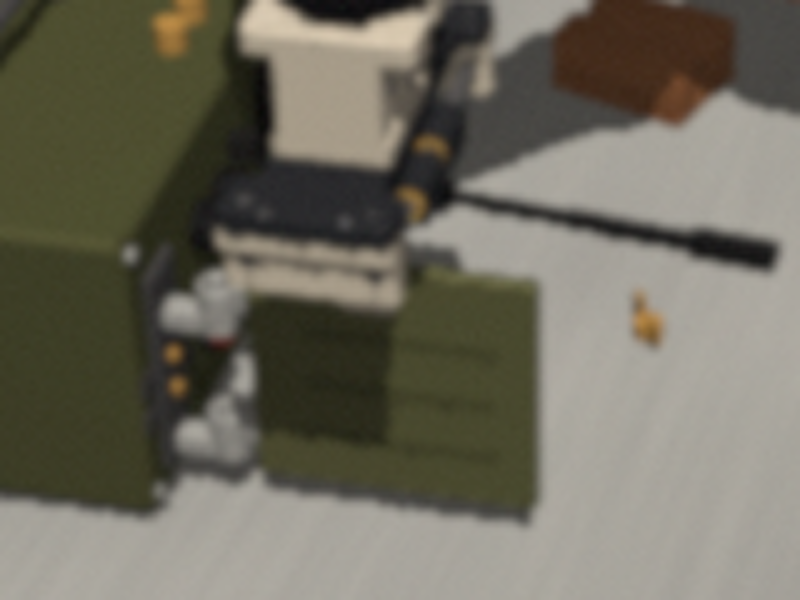

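Both knuckles took about 8 N at the expected height and the side view shows them down on their arms. Releasing, then checking.

```bash
python3 -m pendant '[[[0,0,-0.5,0,0,0,1],[0,0,-0.5,0,0,0,0.5],[0,0,-0.5,0,0,0,0.5],[0,0,-0.5,0,0,0,0.5],[0,0,-0.5,0,0,0,0.5],[0,0,-8,0,0,0,0.5],[0,0,-22,0,0,0,0.5],[0,0,-38,0,0,0,0.5],[0,0,-45,0,0,0,0.5],[0,0,-45,0,0,0,0.5]]]'; python3 - <<'E'
from h import *
s=arm.observe();print(s['force'],s['width'])
i=get_image('wrist');cv2.imwrite('pics/w10.png',i[:,:,::-1])
crop(get_image('side'),180,160,340,280,5,'pics/s10.png')
E
```

```text
clock: 14.32
position: [0.4826, 0.0686, 0.3528]
ee_rot: [-3.138, -0.15, -0.002]
force: [-0.3, -0.6, 1.2]
width: 0.249
[-0.27831535 -0.61019262  1.18894791] 0.24932309119470575
```

View pics/w10.png

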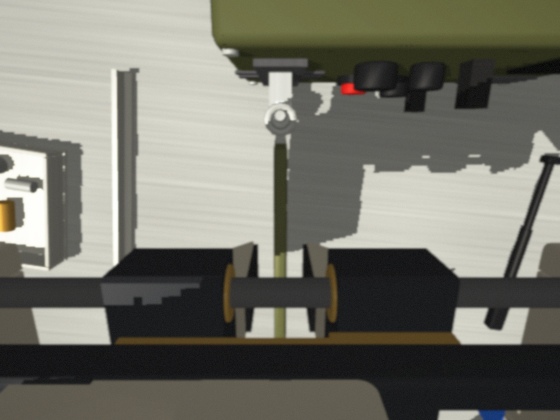

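View pics/s10.png

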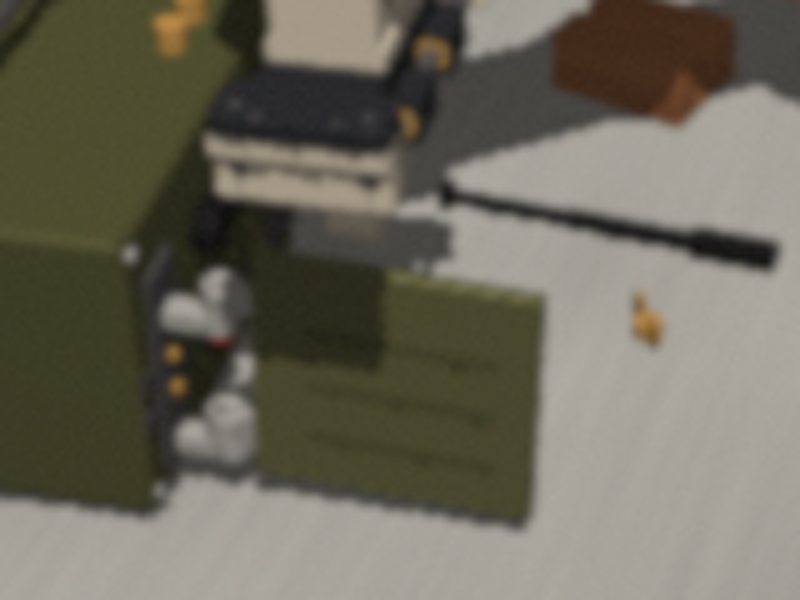

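The wrist view shows the cover seated and standing free along column 281. Now I move to its +y side with the fingers shut.

```bash
python3 -m pendant '[[[-8,-15,0,0,0,0,0.5],[-18,-33,0,0,0,0,1],[-24,-45,0,0,0,0,1],[-24,-45,5,0,0,0,1],[-24,-45,20,0,0,0,1],[-24,-45,38,0,0,0,1],[-24,-45,50,0,0,0,1],[-24,-45,53,0,0,0,1],[-24,-45,53,0,0,0,1]]]'; python3 - <<'E'
from h import *
s=arm.observe();print(s['force'],s['width'],s['position'])
i=get_image('wrist');cv2.imwrite('pics/w11.png',i[:,:,::-1])
A=np.array([.5575,.0750]);h=np.radians(5.45)
tx=np.array([np.cos(h),np.sin(h)]);ty=np.array([np.sin(h),-np.cos(h)])
for th in range(0,91,10):
    t=np.radians(th);r=90
    u=-np.cos(t)*tx+np.sin(t)*ty; n=-np.sin(t)*tx-np.cos(t)*ty
    C=A+(r*u+4*n-9.5*tx-19*ty)/1000
    d=(C-s['position'][:2])*1000
    print(th,(d@tx).round(1),(d@ty).round(1))
E
```

```text
clock: 15.55
position: [0.4545, 0.1109, 0.2989]
ee_rot: [3.138, 0.15, -0.0]
force: [-0.4, 0.2, 0.6]
width: 0.008
[-0.35252714  0.1508676   0.61330327] 0.008484982681826542 [0.45445035 0.11092199 0.29889485]
0 -0.3 22.5
10 0.3 38.2
20 3.7 53.6
30 9.7 68.1
40 18.2 81.3
50 28.8 92.9
60 41.2 102.5
70 55.1 109.8
80 70.1 114.5
90 85.7 116.5
```

View pics/w11.png

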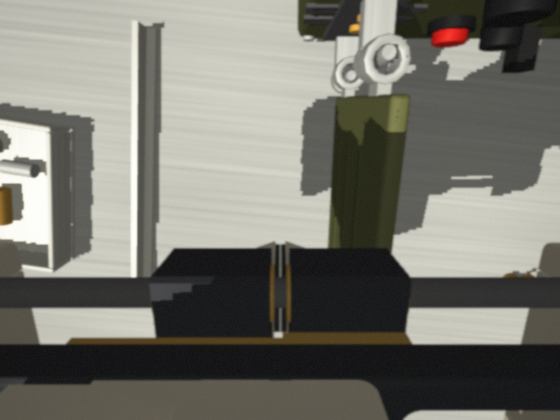

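```bash
python3 -m pendant '[[[0,8,0,0,0,0,1],[0,15,0,0,0,0,1],[0,20,0,0,0,0,1],[0,24,0,0,0,0,1],[0,28,0,0,0,0,1],[0,33,0,0,0,0,1],[0.3,38,0,0,0,0,1],[1,43,0,0,0,0,1],[2.3,48.5,0,0,0,0,1],[3.7,53.6,0,0,0,0,1],[5.5,58.5,0,0,0,0,1],[7.5,63.5,0,0,0,0,1],[9.7,68,0,0,0,0,1],[12,73,0,0,0,0,1],[15,77,0,0,0,0,1],[18,81,0,0,0,0,1],[18,81,0,0,0,0,1]]]'; python3 - <<'E'
from h import *
s=arm.observe();print(s['force'],s['width'],s['position'])
i=get_image('wrist');cv2.imwrite('pics/w12.png',i[:,:,::-1])
crop(get_image('side'),180,160,340,280,5,'pics/s12.png')
E
```

```text
clock: 17.73
position: [0.4803, 0.0318, 0.299]
ee_rot: [3.138, 0.149, 0.0]
force: [0.1, -0.6, -0.0]
width: 0.005
[ 0.09569639 -0.57706903 -0.03483401] 0.005047691839325445 [0.48025036 0.03182258 0.29899536]
```

View pics/w12.png

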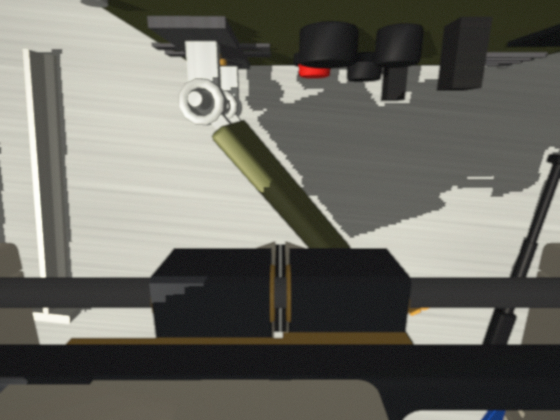

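View pics/s12.png

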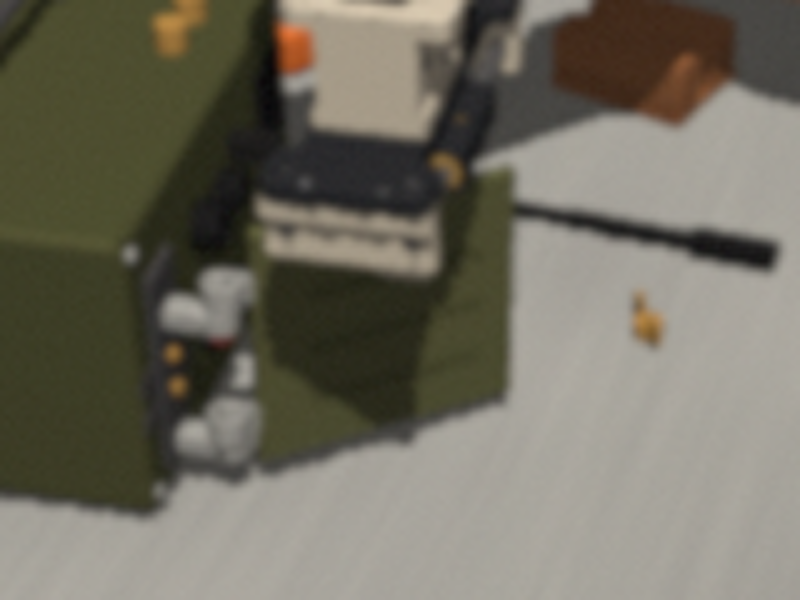

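The cover follows the push and is about 45° swung. Continuing slowly.

```bash
python3 -m pendant '[[[3,4,0,0,0,0,1],[7,8,0,0,0,0,1],[10.8,12,0,0,0,0,1],[15,15.5,0,0,0,0,1],[19,18.5,0,0,0,0,1],[23,21.5,0,0,0,0,1],[27.5,24,0,0,0,0,1],[32,26.5,0,0,0,0,1],[37,29,0,0,0,0,1],[41,30.5,0,0,0,0,1],[45,32,0,0,0,0,1],[49,33,0,0,0,0,1],[52,33.5,0,0,0,0,1],[55,34,0,0,0,0,1],[57,34.5,0,0,0,0,1],[57,34.5,0,0,0,0,1]]]'; python3 - <<'E'
from h import *
s=arm.observe();print(s['force'],s['width'],s['position'])
i=get_image('wrist');cv2.imwrite('pics/w13.png',i[:,:,::-1])
cv2.imwrite('pics/s13.png',get_image('scene')[:,:,::-1])
crop(get_image('side'),180,160,340,280,5,'pics/s13s.png')
E
```

```text
clock: 19.82
position: [0.5401, 0.0033, 0.299]
ee_rot: [3.138, 0.15, 0.0]
force: [-0.2, 0.5, -0.7]
width: 0.003
[-0.24005912  0.5105811  -0.67327633] 0.0032153220343678272 [0.54011425 0.00325759 0.29901176]
```

View pics/w13.png

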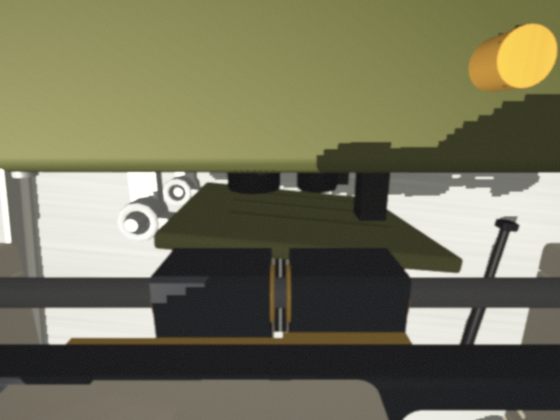

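View pics/s13s.png

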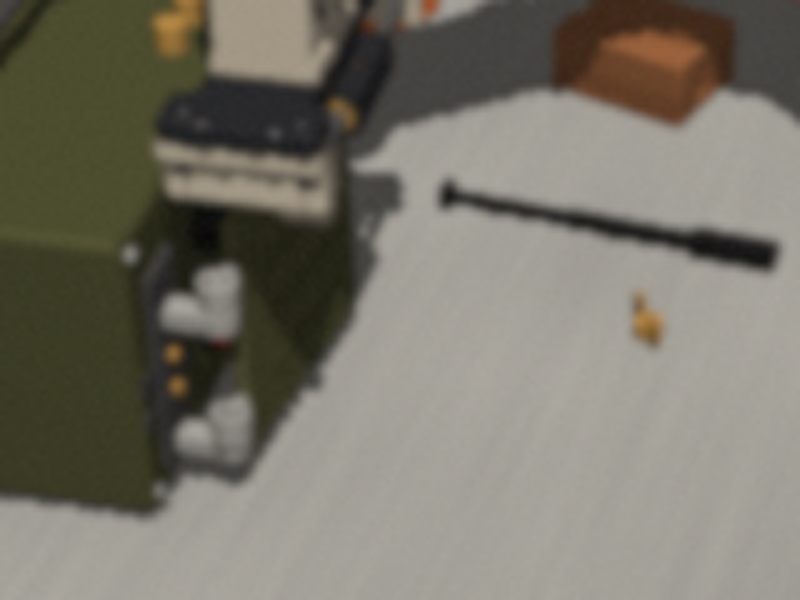

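```bash
python3 -m pendant '[[[1.5,0.2,0,0,0,0,1],[3,0.4,0,0,0,0,1],[4.5,0.6,0,0,0,0,1],[6,0.8,0,0,0,0,1],[7.5,1,0,0,0,0,1],[8.5,1,0,0,0,0,1],[8.5,1,0,0,0,0,1]]]';python3 -m pendant '[[[0.7,0,0,0,0,0,1],[0.7,0,0,0,0,0,1]]]';python3 -m pendant '[[[0.7,0,0,0,0,0,1],[0.7,0,0,0,0,0,1]]]'
```

```text
clock: 20.85
position: [0.5486, 0.003, 0.299]
ee_rot: [3.138, 0.15, -0.0]
force: [-0.2, -0.5, -0.2]
width: 0.004
clock: 21.1
position: [0.5489, 0.0031, 0.2989]
ee_rot: [3.138, 0.15, -0.002]
force: [-3.0, -1.2, 1.6]
width: 0.001
clock: 21.35
position: [0.5492, 0.0031, 0.2988]
ee_rot: [3.138, 0.15, -0.004]
force: [-5.8, -0.4, 3.4]
width: 0.003
```

```bash
python3 - <<'E'
from h import *
s=arm.observe();print(s['force'],s['ft_torque'],s['position'])
i=get_image('wrist');cv2.imwrite('pics/w14.png',i[:,:,::-1])
crop(get_image('side'),150,120,310,240,5,'pics/s14s.png')
crop(get_image('scene'),280,150,420,280,5,'pics/s14.png')
E
```

```text
[-5.81385895 -0.41069424  3.44112709] [-0.097719    1.34187342  0.01218785] [0.54916017 0.00309098 0.29883465]
```

View pics/w14.png

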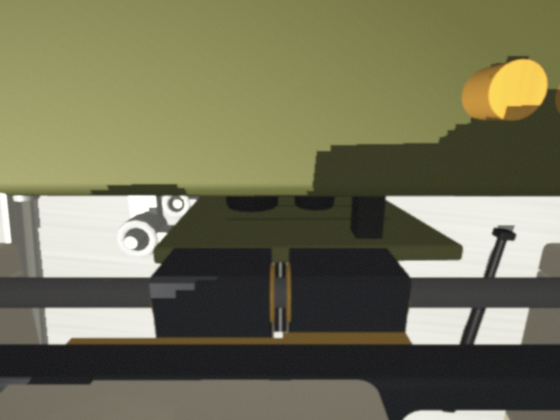

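View pics/s14s.png

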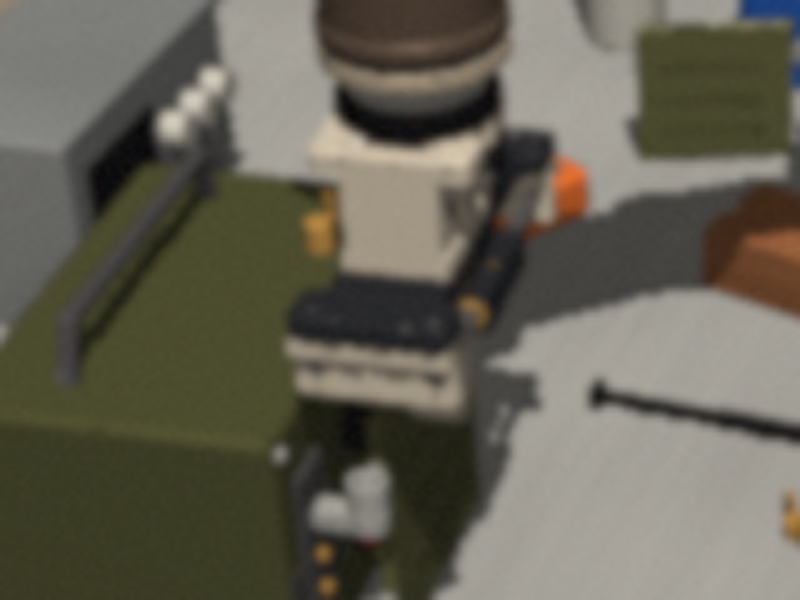

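View pics/s14.png

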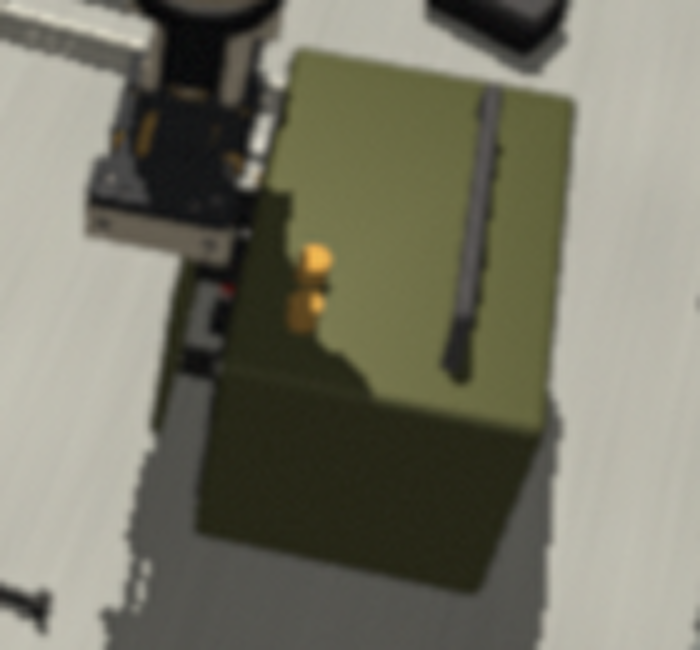

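The panel's top edge (row 257) and the radio's front top edge (row 195) are level and parallel, with about 6 N of contact. Backing off gently, then checking.

```bash
python3 -m pendant '[[[-0.7,0,0,0,0,0,1],[-1.4,0,0,0,0,0,1],[-2.5,0,0,0,0,0,1],[-5,0,0,0,0,0,1],[-12,0,0,0,0,0,1],[-25,0,0,0,0,0,1],[-45,0,0,0,0,0,1],[-75,0,-20,0,0,0,1],[-110,0,-60,0,0,0,1],[-130,0,-90,0,0,0,1],[-135,0,-100,0,0,0,1],[-135,0,-100,0,0,0,1]]]'; python3 - <<'E'
from h import *
s=arm.observe();print(s['force'],s['position'])
i=get_image('wrist');cv2.imwrite('pics/w15.png',i[:,:,::-1])
crop(get_image('side'),150,140,290,270,5,'pics/s15s.png')
crop(get_image('scene'),280,150,420,280,5,'pics/s15.png')
E
```

```text
clock: 23.0
position: [0.4154, -0.0098, 0.3992]
ee_rot: [3.138, 0.15, 0.002]
force: [0.7, 0.0, -0.5]
width: 0.001
[ 0.72352935  0.01345433 -0.53459845] [ 0.4154445  -0.00977404  0.39924224]
```

View pics/w15.png

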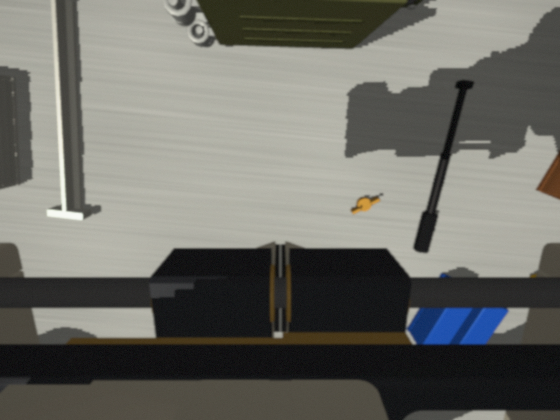

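View pics/s15s.png

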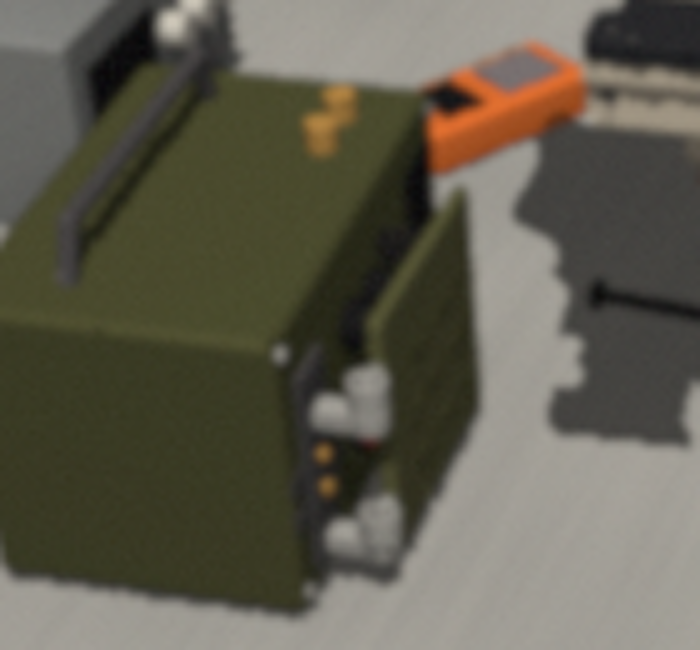

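View pics/s15.png

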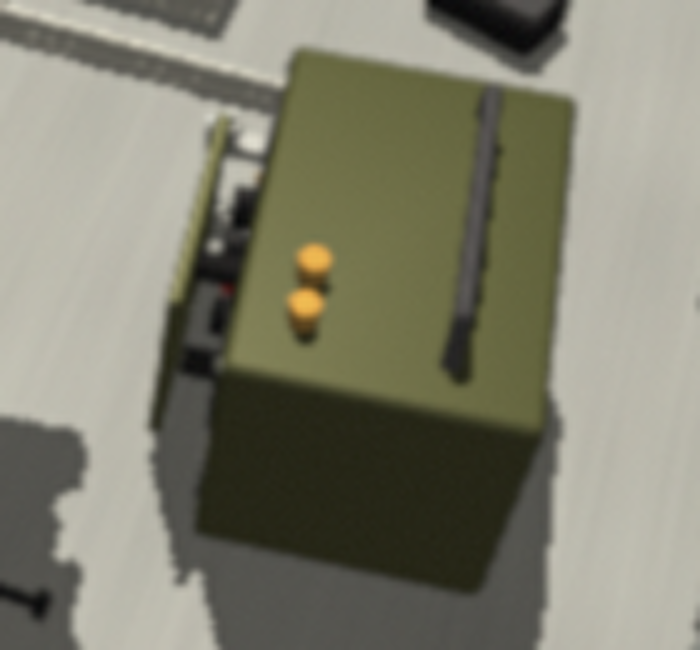

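```bash
python3 - <<'E'
from h import *
c=cam('scene')
def hd(a,b): d=b-a; return np.degrees(np.arctan2(d[1],d[0])).round(2),np.linalg.norm(d).round(4)
f=5
a=onz(c,(280+224/f,150+118/f),.152);b=onz(c,(280+178/f,150+300/f),.152);print('panel top',a,b,hd(a,b))
a=onz(c,(280+298/f,150+52/f),.168);b=onz(c,(280+224/f,150+372/f),.168);print('radio',hd(a,b))
i=cv2.imread('pics/w15.png')[:,:,::-1];crop(i,150,0,450,60,2.6,'pics/w15c.png')
crop(get_image('wrist'),150,0,450,60,2.6,'pics/w16c.png')
w=cam('wrist')
a=onz(w,(219,44),.022);b=onz(w,(354,47),.022);print('low edge',a,b,hd(a,b))
E
```

```text
panel top [0.56129169 0.05307093 0.152     ] [ 0.57396445 -0.08176384  0.152     ] (np.float64(-84.63), np.float64(0.1354))
radio (np.float64(-84.81), np.float64(0.2337))
low edge [0.55282095 0.06360689 0.022     ] [ 0.56298602 -0.06983391  0.022     ] (np.float64(-85.64), np.float64(0.1338))
```

View pics/w16c.png

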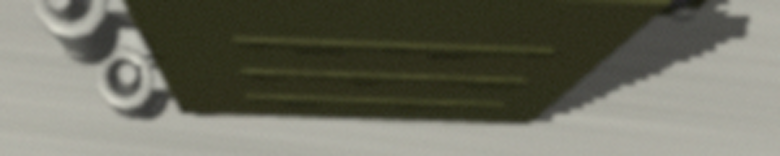

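The panel is parallel to the face within about 1°: headings are −84.6° at its top edge and −85.6° at its lower edge, against −84.7° for the radio face. It is seated and at rest, and the arm is clear. Handing in.

```bash
python3 - <<'E'
from h import *
a=cv2.imread('pics/w15c.png').astype(int);b=cv2.imread('pics/w16c.png').astype(int);print(abs(a-b).mean())
print(arm.sign_off())
E
```

```text
5.833497698882314
the job is handed in; nothing more can be done
None
```

The larger cover is on both pins and swung shut against the bumpers. I handed the job in at about 23 s of the 72 s, and sign-off gave no verdict.

**What I did**
- I took the cover from the brown stand by its top edge and sighted the pin through the knuckle's bore. I then lowered it in small steps until both knuckles were home, with about 8 N of contact.
- I let go of it standing open and pushed it shut with the closed fingers, stopping at about 6 N. I then backed the arm well clear.

**Last checks**
- **Seating:** contact came within about 0.5 mm of the expected height, and the side picture shows both knuckles down on their arms.
- **Shut position:** the panel's top edge lies at −84.6° and its lower edge at −85.6°, against about −84.7° for the radio's face. The two edges disagree by 1°, which is inside the 4.5° limit.
- **Bystanders:** the arm never went near enough to touch one, and those in view look unmoved, but I did not measure their positions again.
- **At rest (not fully confirmed):** my last two wrist pictures differed by a mean of 5.8 grey levels. I had not measured the camera's noise, so that could be noise or the arm still settling, and I handed in without looking again. The cover showed no movement by eye.

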